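# Press the label holder home behind the jar rack's lip

### The arm

A 7-joint arm with a two-finger parallel gripper is mounted at the origin on a cart in front of the work surface, level with it; the furniture and walls round the work are solid. World frame = base frame: x ahead of the robot, y to its left, z up, the work surface at z = 0. Lengths are in m, angles in rad, forces in N, time in s.
With the tool pointing down it reaches from about 0.4 to 0.85 m from the base axis. Payload 6.9 kg.
Tool frame: the origin (TCP) lies midway between the tips of the shut fingers; the grasp point (between the pads) lies behind it (ctrl.pinch_z is the z of the grasp point in the tool frame, in m); z points along the fingers, y is the line along which they close (so a half turn about z gives the same grasp; the last joint's range is limited). The gripper opens to 85 mm and grips with 20 to 120 N. Pads are 22 mm wide; open, the fingers measure 114 mm over their backs; the gripper's body (76 mm by 85 mm) begins 54 mm behind the grasp point. The pads swing forward as they close: fully open they stand 13 mm farther back than shut.
Start: joints at [-1.238, 0.507, -0.238, 1.5, 0.126, 1.149, -0.155], TCP at [0.141, 0.609, 0.231] pointing down, gripper open.
Joint ranges: [-3.08, 3.08], [-0.24, 2.05], [-1.43, 1.35], [0, 2.5], [-1.52, 4.66], [0.17, 1.96], [-2.89, 2.89]. Speed limits (rad/s): [2.39, 2.39, 3.14, 3.14, 3.14, 3.14, 3.14].

### API

Orientations are given as a unit quaternion [w, x, y, z].
In Python, from station import ctrl, get_state, vision, ticket, models gives the robot as it stands. Calls block until the motion is done:
- ctrl.movep(position, orientation): joint-space move of the TCP to a pose.
- ctrl.movel(position, frame=None, max_speed=0.15): straight line of the TCP; frame=None keeps the orientation; max_speed is the mean speed in m/s.
- ctrl.set_joints(angles): joint-space move.
- ctrl.ungrasp() and ctrl.close_gripper(force=None): open the fingers fully, or close them until they stop; force is the grip in N (None keeps the last).
- ctrl.pause(seconds).
- ctrl.ik(position, orientation): joint angles nearest the present ones, or None.
- get_state(): the state.
- vision.grab_frame(name): name is "side" or "top"; returns (picture, depth): 480x640x3 uint8, blue, green, red; 480x640 float32, m along the optical axis (not along the pixel's ray), 0 where there is no reading.
- vision.camera_info(name): a dict with "mtx" (3x3 intrinsics, pixels), "R" (3x3) and "t" (3): a world point X has camera coordinates R X + t. Camera axes: x right, y down, z forward; pixel columns grow to the right and rows downward; lengths in m; the calibration is good to about 2 mm. A picture is of the moment at which its call begins. camera_info takes no time and is no camera call.
A pose or a line that the arm cannot do raises ctrl.Unreachable and nothing moves.
- ticket.close_job(): hands the job in; it is judged then, once.
Trained networks look in the newest picture that a camera, given by its name, has taken for a name from the list of things; names that differ only in an ending like _2 or _b are one class to them, and where a whole thing is asked for, a point or a joint stands for the part that bears it (a point fixed in the world has none). Each returns a list of dicts, best first, with "p" (0 to 1); they miss things now and then, are a little off and sometimes report something else, mostly with a low value. They report only what shows in the picture. A call takes as long as a camera call. They do not tell look-alikes from the thing itself.
- models.recognise(camera, target): "point" ([column, row] in pixels, amid what is visible of it).
- models.masks_of(camera, target): "mask" (480x640 bool, what is visible of it) and "point" ([column, row] in pixels, amid what is visible of it).
The state is a dict: "time": time; "qpos": joint angles; "qd": joint speeds; "tau": joint torques, N m; "tcp_pos": TCP position; "eef_rot": TCP orientation; "contact_force": force on the tool from outside, world axes, zero at the start; "wrist_torque": the same for the moment, N m; "width": finger opening in m; "gripper_force": force on a finger pad.
Only numpy, scipy, OpenCV 4.12 (cv2) and the standard library are available. Lean on these libraries where they do the work, as an engineer would, in place of code of your own. Each camera call takes 0.05 s, during which the arm holds its last target. There are 200 camera calls.

### The job

The grey label holder standing in the small wooden stand belongs to the tall plain white jar on the low jar rack. Lift it out of the stand and push it straight down behind the metal lip along the rack's front edge, in the bay directly in front of that jar and with its label facing the front, then press it down against the springy ledge in the bay until it is fully home. Finish while still gripping it and pressing it home (let go, it springs back up), and leave the jar and tin on the rack, the spice jar and the mug where they are.

Things in the scene. Friction and masses are not known exactly. Their poses are not given: they have to be found in the camera images.
- tag: Grey upright plastic label holder, 50 wide (y) x 80 high (z) mm, about 50 g. Blade 5 thick (x) from z = 0 to 46; gripping head 9 thick from z = 46 to 80 (grip across it, tips near z = 47). Origin at the middle of its bottom edge. White label on the -x side. Starts loose in the stand's slot, 10 mm above the table, axes along the stand's, label roughly towards the robot.
- tag_face (a point): Point 5 mm in front of the label holder's mid-plane on the label side (x = -5 mm, z = 33 mm in its frame); tells which way the label faces.
- stand: Wooden stand for the label holder, fixed, 60 (x) x 90 (y) x 30 (z). Origin at the centre of its underside; a slot 7 x 53 mm and 20 mm deep in the middle of its top, long along y.
- rack: Low wooden jar rack, fixed, 185 long (y), all in mm. Front faces -x, origin on the table. Board top at z = 50, x = -65 to +85. Along its front a channel 9 wide (x = -74 to -65) between the wooden fascia (50 high, behind) and an aluminium lip (4 thick, 34 high, a small outward flare up to z = 39). Grey dividers 28 high split the channel into two bays, each 64 wide, centred at y = +42.5 and -42.5.
- channel (a point): Point on the rack in the left bay: mid-channel (x = -69.5, y = +42.5, z = 18 in the rack's frame), on top of that bay's sprung ledge at rest. Each bay has such a ledge. It gives way 8 mm (about 3 N at first, 8 N at the end) and stops: a holder that is fully home has its origin 8 mm below this point (z = 10 above the table); released, it rises 8 mm again.
- tall_jar: Tall plain white jar with white lid, 66 diameter x 115 high, the taller of the two on the rack; loose. Origin at the centre of its underside, on the rack's board, at x = +40 mm, behind the middle of one of the two bays (which one varies).
- low_tin: Low food tin, 75 diameter x 58 high, loose, on the rack behind the other bay. Origin at centre of underside. Leave alone.
- spice: Slim spice jar, 45 diameter x 107 high, loose on the table right of the stand. Origin at centre of underside. Leave alone.
- mug: Mug with handle, 83 x 115 x 86, loose on the table left of the stand, in front of the rack. Origin at centre of underside. Leave alone.
Things that resemble listed ones, but are neither listed nor needed, are in the scene too. What is meant by the tag is not orange, and is the smaller of those in its own colour.

How it is judged:
On the way, in this order (a step that is already met when the one before it is completed fails the run):
1. the label holder is lifted out of the stand in the gripper (z of tag in the frame of stand above 0.035 m and contact force between the fingers and tag above 1 N), for 0.1 s.
2. its blade is behind the lip in the bay in front of the tall white jar (horizontal distance between tag and tall_jar below 0.122 m and x of tag in the frame of rack between -0.0745 and -0.0645 m and z of tag in the frame of rack below 0.03 m), for 0.1 s.
At the end, for the whole second after the job is handed in: Holder behind the lip in the bay before the tall jar (under 122 mm from its axis, within 5 mm of the channel middle, tilt under 0.15 rad, turned under 0.2 rad, label to the front), within 3 mm of fully home, pressing the rack with over 4 N, at rest, gripped with over 2 N (horizontal distance between tag and tall_jar below 0.122 m and x of tag in the frame of rack between -0.0745 and -0.0645 m and z of tag in the frame of rack between 0.005 and 0.013 m and x of tag_face in the frame of rack below -0.0705 m and angle between the x axis of tag and the x axis of rack, either way round below 0.2 rad and angle between tag's own z axis and vertical below 0.15 rad and contact force between tag and rack above 4 N and contact force between the fingers and tag above 2 N and linear speed of tag below 0.02 m/s); the arm keeps its last pose, push and grip.
It fails at once if the jar or tin on the rack is shifted more than 20 mm (distance of any of tall_jar, low_tin from where it was at the start of the episode above 0.02 m).
It fails at once if the spice jar or the mug is shifted more than 30 mm (distance of any of spice, mug from where it was at the start of the episode above 0.03 m).
It also fails if it takes over 48 s, if anything falls off the work surface, if the arm or the gripper's body presses on something with over 40 N, if the wrist force passes 120 N, or if a joint passes its speed limit or range.

## Working session

There is one attempt and no reset: what is moved stays moved. The work goes in short steps, each a Python script; the robot and the scene stay as the last script left them, time stands still between calls to the robot, and variables do not carry over. Pictures are saved under pics/ and viewed, at most 10 in all, crops included, and the job is handed in when it is done.

```bash
mkdir -p pics; ls; python3 - <<'E'
from station import ctrl,get_state,vision,models
import cv2,numpy as np
s=get_state();print(s['time'],s['tcp_pos'],s['eef_rot'],s['width'],ctrl.pinch_z)
for c in ('side','top'):
    im,d=vision.grab_frame(c);cv2.imwrite(f'pics/{c}0.png',im);np.save(f'pics/{c}0.npy',d)
    i=vision.camera_info(c);print(c,i['mtx'].round(1).tolist(),i['R'].round(3).tolist(),i['t'].round(3).tolist(), 'cam at',(-i['R'].T@i['t']).round(3))
    for n in ('tag','stand','rack','tall_jar','low_tin','spice','mug'):
        print(c,n,[(np.round(r['point']).tolist(),round(r['p'],2)) for r in models.recognise(c,n)])
print(get_state()['time'])
E
```

```text
pics
0.0 [0.14112702 0.60834957 0.23044833] [-6.80581810e-05  1.13634098e-01  9.93522274e-01 -8.82078474e-04] 0.0852221347680254 -0.0187
side [[446.7, 0.0, 317.1], [0.0, 446.7, 237.1], [0.0, 0.0, 1.0]] [[0.906, -0.423, 0.011], [-0.265, -0.588, -0.764], [0.33, 0.689, -0.645]] [-0.388, 0.317, 0.597] cam at [ 0.239 -0.389  0.632]
side tag [([408.0, 220.0], 0.9), ([292.0, 297.0], 0.75), ([338.0, 190.0], 0.52)]
side stand [([290.0, 316.0], 0.59)]
side rack [([305.0, 215.0], 0.87)]
side tall_jar [([307.0, 163.0], 0.84), ([324.0, 349.0], 0.33), ([289.0, 300.0], 0.26)]
side low_tin [([333.0, 188.0], 0.92)]
side spice [([323.0, 349.0], 0.89)]
side mug [([210.0, 228.0], 0.96)]
top [[619.8, 0.0, 318.0], [0.0, 619.8, 243.7], [0.0, 0.0, 1.0]] [[-0.006, -1.0, 0.0], [-0.985, 0.005, -0.175], [0.174, -0.001, -0.985]] [0.22, 0.556, 0.927] cam at [0.387 0.218 1.009]
top tag [([333.0, 138.0], 0.66), ([331.0, 330.0], 0.62), ([402.0, 328.0], 0.58)]
top stand [([396.0, 338.0], 0.7), ([479.0, 330.0], 0.63), ([247.0, 197.0], 0.62)]
top rack [([235.0, 249.0], 0.68)]
top tall_jar [([245.0, 197.0], 0.7), ([192.0, 212.0], 0.55)]
top low_tin [([246.0, 195.0], 0.72)]
top spice [([481.0, 328.0], 0.88), ([190.0, 212.0], 0.47)]
top mug [([230.0, 385.0], 0.63)]
0.8
```

View pics/side0.png

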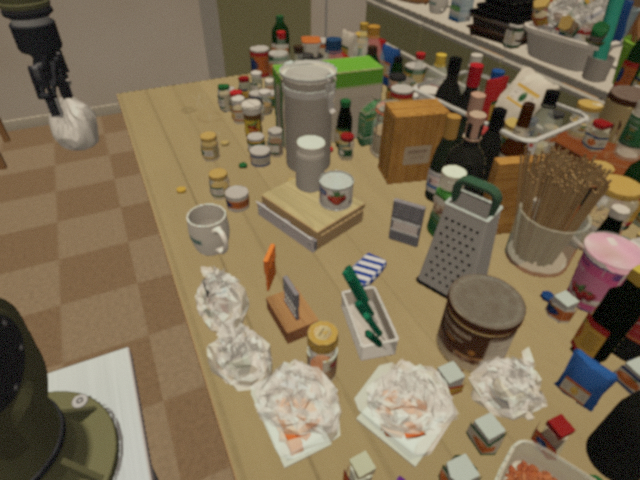

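View pics/top0.png

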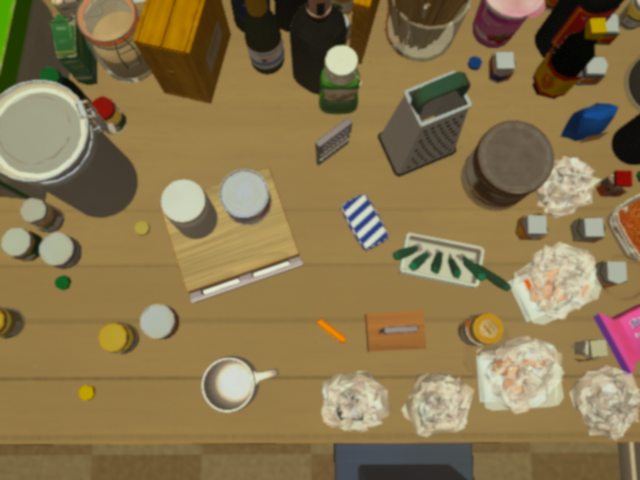

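The grey holder in the stand is at top (402,328) and side (292,297). Two things could be mistaken for it: the orange holder at top (331,330) / side (269,265), and the larger grey one at top (333,138) / side (408,220). I choose the one in the stand. The tall white jar is at top (185,205), behind the left bay, and the rack is yawed by about +0.3. Next I measure and check with a crop.

```bash
cat > h.py <<'E'
import numpy as np,cv2
from station import ctrl,get_state,vision,models,ticket
def xyz(c,d):
    i=vision.camera_info(c);v,u=np.mgrid[:480,:640];K=i['mtx']
    p=np.stack([(u-K[0,2])/K[0,0]*d,(v-K[1,2])/K[1,1]*d,d],-1)
    return (p-i['t'])@i['R']
def px2w(c,uv,z):
    i=vision.camera_info(c);r=i['R'].T@np.linalg.inv(i['mtx'])@[uv[0],uv[1],1];o=-i['R'].T@i['t']
    return o+r*(z-o[2])/r[2]
def proj(c,P):
    i=vision.camera_info(c);q=np.atleast_2d(P)@i['R'].T+i['t'];q=q@i['mtx'].T;return q[:,:2]/q[:,2:]
def rect(P,n):
    (c,wh,a)=cv2.minAreaRect((P[:,:2]*1000).astype(np.float32));print(n,len(P),np.round(c,1),np.round(wh,1),round(a,1))
E
cat > m.py <<'E'
from h import *
T=np.load('pics/top0.npy');S=np.load('pics/side0.npy');X=xyz('top',T);Y=xyz('side',S)
def sel(X,box,z0,z1,k=1):
    c0,c1,r0,r1=box;m=np.zeros((480,640),np.uint8);m[r0:r1,c0:c1]=1
    m&=((X[...,2]>z0)&(X[...,2]<z1)).astype(np.uint8)
    if k>1:m=cv2.morphologyEx(m,cv2.MORPH_OPEN,np.ones((k,k)))
    return X[m>0]
b=(150,315,160,310)
rect(sel(X,b,.044,.056,3),'board');rect(sel(X,b,.025,.06,3),'board+lip')
rect(sel(X,b,.155,.18,3),'jar top');rect(sel(X,b,.1,.115,3),'tin top')
b=(360,430,300,360)
rect(sel(X,b,.022,.036,3),'stand');rect(sel(X,b,.07,.1),'tag');P=sel(X,b,.07,.1);print(P.mean(0),P[:,2].max(),np.median(P[:,2]))
b=(260,320,265,340);P=sel(Y,b,.05,.1);rect(P,'tag side');print(np.percentile(P[:,2],[5,50,95]))
P=sel(Y,b,.022,.036,3);rect(P,'stand side')
rect(sel(Y,(250,370,170,250),.044,.056,3),'board side')
g=lambda n,c,b:cv2.resize(cv2.imread(f'pics/{n}0.png')[b[2]:b[3],b[0]:b[1]],None,fx=c,fy=c,interpolation=cv2.INTER_CUBIC)
A=g('top',4,(155,315,235,310));B=g('top',5,(360,432,300,360));C=g('side',5,(257,327,265,345))
o=np.zeros((600,800,3),np.uint8)
o[:300,:640]=A[:300,:640];B=B[:300];o[300:300+B.shape[0],:B.shape[1]]=B;C=C[:300];o[300:300+C.shape[0],400:400+C.shape[1]]=C
cv2.imwrite('pics/crop1.png',o)
E
python3 m.py
```

```text
board 6811 [583.1 358.1] [150.3 185.1] 19.0
board+lip 7890 [564.8 385.4] [167.2 248.8] 18.9
jar top 1529 [600. 406.] [61.6 61.6] 82.5
tin top 1896 [604.5 338. ] [ 74.7 120.8] 63.5
stand 1958 [422.1  95. ] [60.1 90.6] 2.9
tag 234 [422.   95.9] [10.  48.8] 3.1
[0.42179784 0.09578873 0.08799477] 0.09228735206464427 0.08856700023340637
tag side 403 [398.   91.5] [200.5  69.3] 74.2
[0.05296156 0.07520509 0.09002082]
stand side 1169 [421.4 131.6] [ 61.  162.6] 3.4
board side 2255 [583.9 358.8] [150.9 188. ] 19.2
```

View pics/crop1.png

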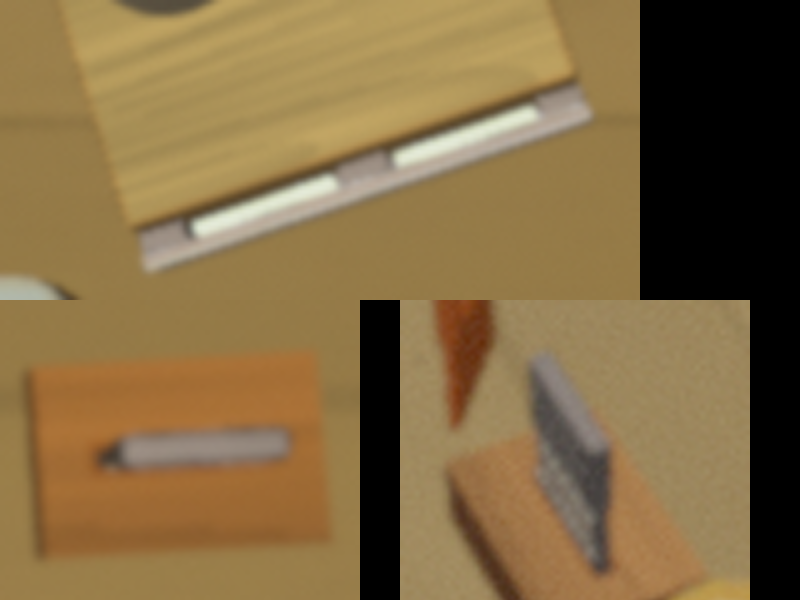

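The crop confirms the small grey holder is in the stand, with its lit label strip low on the -x face. The rack's left bay is the one in front of the jar. Both cameras agree on the rack pose (yaw 19.1°). Next: pick.

```bash
cat >> h.py <<'E'
from scipy.spatial.transform import Rotation as Ro
def q(phi):
    c,s=np.cos(phi),np.sin(phi);x=Ro.from_matrix(np.array([[-s,c,0],[c,s,0],[0,0,-1]])).as_quat()
    return x   # matrix below is column-checked
def q(phi):
    c,s=np.cos(phi),np.sin(phi);M=np.array([[-s,c,0],[c,s,0],[0,0,-1.]])  # cols: tool x=(-s,c,0), y=(c,s,0)
    x=Ro.from_matrix(M).as_quat();return np.r_[x[3],x[:3]]
def st(m=''):
    s=get_state();print(m,round(s['time'],2),'tcp',np.round(s['tcp_pos'],4),'F',np.round(s['contact_force'],1),'w',round(s['width'],4),'g',np.round(s['gripper_force'],1));return s
th=np.radians(19.1);RR=np.array([[np.cos(th),-np.sin(th)],[np.sin(th),np.cos(th)]])
rack0=np.array([.5835,.3584])-RR@[.010,0]
def R2w(x,y):return rack0+RR@[x,y]
E
python3 - <<'E'
s=open('h.py').read();i=s.index('def q(phi)');j=s.index('def q(phi)',i+5);open('h.py','w').write(s[:i]+s[j:])
E
python3 - <<'E'
from h import *
P=[.422,.0957];f=np.radians(3)
C=R2w(-.0695,.0425);print('channel',C)
for k in (0,np.pi):
    a=ctrl.ik([*P,.057],q(f+k));b=ctrl.ik([*C,.06],q(th+k))
    print(k,a if a is None else np.round(a,2),b if b is None else np.round(b,2))
E
```

```text
channel [0.4944698  0.37254651]
0 [-0.38  0.48  0.15  2.21 -0.15  0.46 -0.06] [-0.7   0.67  0.02  1.72 -0.02  0.75 -0.33]
3.141592653589793 [ 0.08  0.51 -0.52  2.21  0.49  0.54  2.39] [-0.28  0.75 -0.69  1.72  0.59  0.9   2.25]
```

```bash
python3 - <<'E'
from h import *
P=[.422,.0957];f=np.radians(3);st()
ctrl.movep([*P,.2],q(f));st('above')
ctrl.movel([*P,.057],max_speed=.12);st('down')
ctrl.close_gripper(60);st('closed')
ctrl.movel([*P,.14],max_speed=.08);st('up')
im,d=vision.grab_frame('side');cv2.imwrite('pics/side1.png',im);np.save('pics/side1.npy',d)
cv2.imwrite('pics/side1c.png',cv2.resize(im[200:350,220:400],None,fx=4,fy=4,interpolation=cv2.INTER_CUBIC))
E
```

```text
0.8 tcp [0.1412 0.6088 0.2313] F [0.5 0.2 0.3] w 0.0856 g 0.0
above 2.9 tcp [0.4221 0.0969 0.2   ] F [ 1.1  0.6 -0.8] w 0.0852 g 0.0
down 4.24 tcp [0.4223 0.0958 0.0574] F [-0.9  0.1  0.7] w 0.0852 g 0.0
closed 4.92 tcp [0.4226 0.0958 0.0571] F [ 0.9 -0.4  0.8] w 0.0082 g 59.4
up 6.11 tcp [0.4216 0.0957 0.1396] F [ 0.1  0.1 -0.4] w 0.0082 g 59.2
```

View pics/side1c.png

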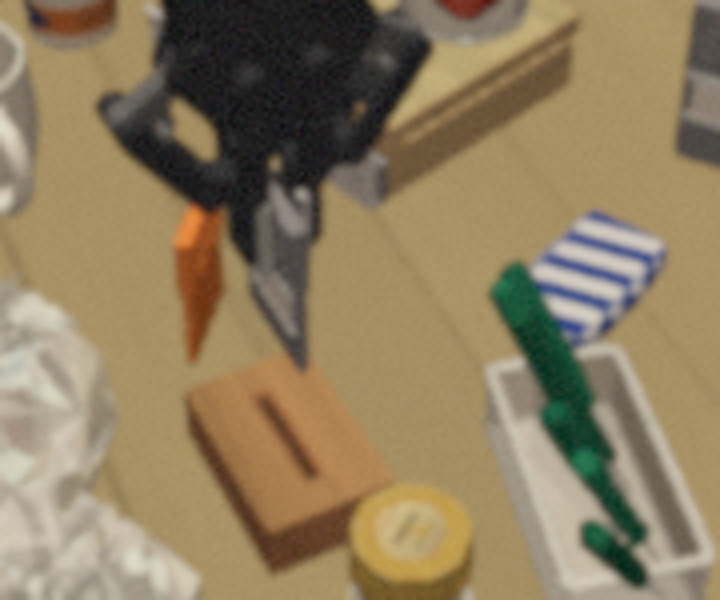

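The holder is gripped upright and clear of the stand (crop ~(285,290)), with its label on the -x side. Moving to just above the left bay.

```bash
python3 - <<'E'
from h import *
C=R2w(-.0695,.0425)
ctrl.movel([.4216,.0957,.22]);
ctrl.movep([*C,.20],q(th));st('above')
ctrl.movel([*C,.105],max_speed=.1);s=st('low')
for c in ('side','top'):
    im,d=vision.grab_frame(c);np.save(f'pics/{c}2.npy',d);cv2.imwrite(f'pics/{c}2.png',im)
    u,v=proj(c,[*C,.055])[0].astype(int);print(c,u,v,proj(c,[*s['tcp_pos'][:2],.058]))
    r=im[v-50:v+50,u-65:u+65];cv2.imwrite(f'pics/{c}2c.png',cv2.resize(r,None,fx=5,fy=5,interpolation=cv2.INTER_CUBIC))
E
```

```text
above 7.95 tcp [0.495  0.3703 0.1999] F [ 0.1 -0.6  0.5] w 0.0083 g 59.2
low 9.05 tcp [0.4949 0.3728 0.1057] F [-0.1  0.2 -0.4] w 0.008 g 59.2
side 272 202 [[272.90856861 201.69010671]]
top 217 283 [[217.10799628 282.79011586]]
```

View pics/side2c.png

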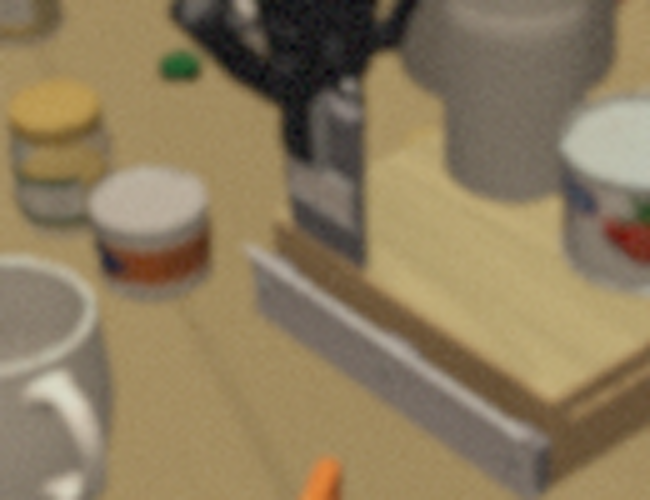

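View pics/top2c.png

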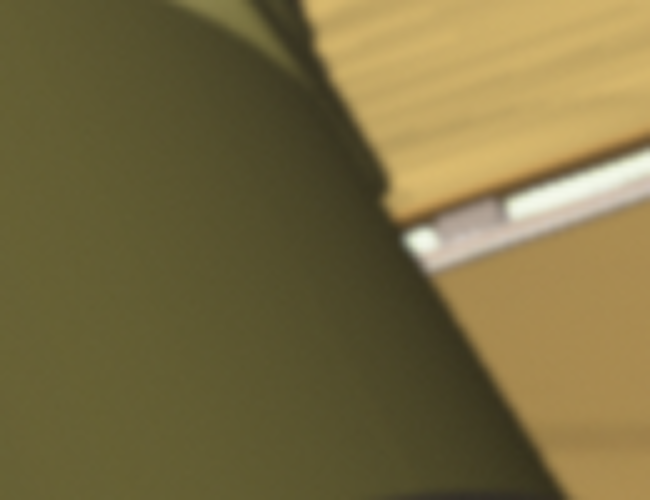

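The blade hangs just over the channel. Its bottom edge runs from (295,215) to (362,262) in the side crop and is parallel to the lip. Now a numeric check of the blade against TCP and rack using depth.

```bash
python3 - <<'E'
from h import *
s=get_state();t=s['tcp_pos'];print('tcp in rack',RR.T@(t[:2]-rack0))
X=xyz('side',np.load('pics/side2.npy'));X[...,:2]=(X[...,:2]-rack0)@RR
# blade face pixels: region
m=np.zeros((480,640),np.uint8)
B=[[*R2w(-.072,.0425+y),z] for y,z in((-.02,.063),(.02,.063),(.02,.098),(-.02,.098))]
pts=proj('side',B);cv2.fillPoly(m,[pts.round().astype(np.int32)],1);P=X[m>0]
P=P[np.abs(P[:,0]+.07)<.02];print('blade',len(P),np.median(P,0),P.std(0))
A=np.c_[P[:,1:]-P[:,1:].mean(0),np.ones(len(P))];print('fit dx/dy,dx/dz,x0',np.linalg.lstsq(A,P[:,0],rcond=None)[0])
E=[[*R2w(-.0695,.0425+y),t[2]-.047] for y in(.025,-.025)];print('pred bottom corners',proj('side',E).round(1).tolist())
# lip face front: x about -78, z 0.005..0.03
m[:]=0;B=[[*R2w(-.078,y),z] for y,z in((-.08,.008),(.06,.008),(.06,.030),(-.08,.030))]
cv2.fillPoly(m,[proj('side',B).round().astype(np.int32)],1);P=X[m>0];P=P[np.abs(P[:,0]+.078)<.012];print('lip',len(P),np.median(P,0))
A=np.c_[P[:,1:]-P[:,1:].mean(0),np.ones(len(P))];print(np.linalg.lstsq(A,P[:,0],rcond=None)[0])
E
```

```text
tcp in rack [-0.06902492  0.04262898]
blade 181 [-0.07156223  0.0418344   0.08091856] [0.00249661 0.01258087 0.01236461]
fit dx/dy,dx/dz,x0 [ 0.00121119 -0.12644531 -0.07206351]
pred bottom corners [[265.5, 196.7], [280.2, 206.4]]
lip 386 [-0.07583998 -0.01022833  0.01604119]
[ 0.00290601 -0.01075225 -0.07588114]
```

```bash
python3 - <<'E'
from h import *
s=get_state();xy=R2w(-.0695,.0425)
for z in (.099,.094,.089,.083,.077,.071,.067):
    ctrl.movel([*xy,z],max_speed=.04);s=st()
    f=RR.T@s['contact_force'][:2];print('   rack',(RR.T@(s['tcp_pos'][:2]-rack0)).round(4),'Frack',f.round(1))
    if s['contact_force'][2]>6 or np.abs(f).max()>8:print('stop');break
im,d=vision.grab_frame('side');np.save('pics/side3.npy',d);cv2.imwrite('pics/side3c.png',cv2.resize(im[150:255,200:330],None,fx=5,fy=5,interpolation=cv2.INTER_CUBIC))
E
```

```text
9.45 tcp [0.4942 0.3724 0.0987] F [-0.2 -0.6  0.3] w 0.0082 g 59.2
   rack [-0.0698  0.0425] Frack [-0.4 -0.5]
 9.72 tcp [0.4943 0.3724 0.0936] F [-1.   0.2 -0.1] w 0.0079 g 59.2
   rack [-0.0697  0.0424] Frack [-0.9  0.6]
 10.0 tcp [0.4943 0.3724 0.0886] F [ 0.4  0.  -0.8] w 0.008 g 59.2
   rack [-0.0697  0.0425] Frack [ 0.4 -0.1]
 10.3 tcp [0.4942 0.3724 0.0826] F [ 0.2  0.6 -0.7] w 0.0084 g 59.2
   rack [-0.0698  0.0424] Frack [0.4 0.5]
 10.6 tcp [0.4943 0.3724 0.0767] F [-0.3 -0.2 -0.1] w 0.0082 g 59.2
   rack [-0.0697  0.0424] Frack [-0.4 -0.1]
 10.9 tcp [0.4943 0.3725 0.0707] F [-0.1  0.7 -0.6] w 0.0082 g 59.2
   rack [-0.0697  0.0425] Frack [0.1 0.7]
 11.15 tcp [0.4943 0.3724 0.0667] F [-0.2  0.4 -0.9] w 0.008 g 59.2
   rack [-0.0697  0.0424] Frack [-0.1  0.5]
```

View pics/side3c.png

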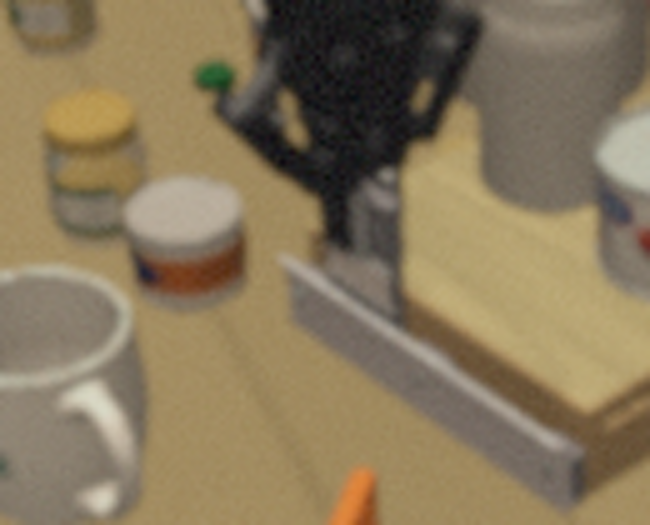

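The blade is behind the lip (crop ~(365,290)) and no force shows. Now pressing home.

```bash
python3 - <<'E'
from h import *
xy=R2w(-.0695,.0425)
for z in (.0645,.062,.060,.0585,.0575,.0567,.0560,.0553):
    ctrl.movel([*xy,z],max_speed=.03);ctrl.pause(.15)
    F=np.mean([ (ctrl.pause(.02),get_state()['contact_force'])[1] for _ in range(5)],0);s=get_state()
    print(z,s['tcp_pos'].round(4),'F',F.round(1),round(s['time'],1))
    if F[2]>14 :print('stop');break
st()
E
```

```text
0.0645 [0.4948 0.3728 0.0648] F [0.3 0.6 2.5] 11.7
0.062 [0.4947 0.3728 0.0622] F [1.3 0.8 4.5] 12.2
0.06 [0.4947 0.3727 0.0602] F [1.1 0.9 5.1] 12.7
0.0585 [0.4947 0.3727 0.0588] F [1.1 0.9 6.3] 13.1
0.0575 [0.4948 0.3727 0.0579] F [0.9 0.5 6.6] 13.6
0.0567 [0.4948 0.3728 0.0572] F [1.  0.6 6.6] 14.1
0.056 [0.4949 0.3728 0.0571] F [-0.3 -0.2 11.8] 14.6
0.0553 [0.4949 0.3728 0.0571] F [-1.2 -1.1 17. ] 15.1
stop
 15.07 tcp [0.4949 0.3728 0.0571] F [-0.1 -1.8 17.5] w 0.0084 g 61.9
```

The holder met its hard stop at TCP z = 0.0571, which is exactly 10 mm tag height. The push is 17 N, the grip 60 N, and nothing is slipping. Handing in.

```bash
python3 - <<'E'
from h import *
ctrl.pause(.3);st();print(ticket.close_job())
E
```

```text
15.37 tcp [0.495  0.3729 0.0571] F [-0.9 -0.8 17.1] w 0.0083 g 61.9
the job is handed in; nothing more can be done
None
```

I handed the job in at about 15.4 s. The grey label holder is behind the lip in the left bay in front of the tall jar, label to the front, pressed against its stop with about 17 N and gripped at about 60 N; no verdict came back.

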